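# Lock the inspection lamp on its rail at the spring button

### The job

Lock the lamp on the rail of its stand: slide its sleeve along to the spring button, press the button in and keep it in while you bring the end of the sleeve over it, then slide on until the button pops up through the slot in the sleeve, and let go. Work gently: do not ram the sleeve against the button or lean hard on the rail, and leave the other things on the bench where they are.

Things in the scene. Friction and masses are not known exactly. Their poses are not given: they have to be found in the camera images.
- stand: Lamp stand fixed to the bench: white base plate 320 x 100 mm, two white posts under the ends of a level bare-aluminium square rail, 24 x 24 mm, 300 mm long. Nothing but the button and sleeve rises above the rail. Origin: under the middle of the rail, on the bench; x along the rail towards the button, z up. Rail top at z = 112 mm, rail ends at x = -150 and 150, button near x = 45.
- strip_mid (a point): Middle of the thin dark strip (50 mm long) on the rail's top face; axes as the stand's. The steel spring button stands on the strip, its middle up to 14 mm either way along x of this point: not measured, to be seen or felt by sliding the sleeve up to it. Button 18 mm long (along x), 12 wide, 7 proud of the rail.
- button (a joint): How far the spring button is pressed in, m: 0 = fully out (7 mm proud), 0.007 = flush with the rail, 0.008 = stop. Springs back: about 2 N to start, 8 N when flush. The lower 5 mm of its faces are upright: the sleeve cannot pass until it is in by 5 mm or more. Above that its edge facing the sleeve is bevelled (5 mm long, 2 high): once nearly flush, the sleeve's end pushes it in the rest of the way.
- sleeve: Black square sleeve, threaded on the rail, a white lamp hanging under it; 0.18 to 0.33 kg, slides with friction. Origin: middle of its bore (25.4 mm square); x along the rail to its front end (towards the button), z up. 48 mm long, 31.4 wide, walls 3; its top wall rests on the rail. Slot through the top wall: 22 mm long, 16 wide, centred over the origin. Lamp 48 mm wide, down to z = -50.
- sleeve_front (a point): Middle of the lower edge of the sleeve's top wall at its front end (the edge that must pass over the button): 24 mm ahead of (+x) and 12.7 mm above the sleeve's origin, level with the rail's top. With fingers opened to about 56 mm along the rail, one finger stands behind the tab to push while the other, ahead of this edge, can press the button with its tip.
- sleeve_tab (a point): Middle of the rear face of the sleeve's push tab, 48 mm behind (-x) the front end; axes as the sleeve's. The tab is an upright black plate, 5 mm thick, 31 wide, 19 high, on top of the sleeve's rear end, its rear face flush with that end. This point is 25.2 mm above the sleeve's origin (12.5 mm above the rail's top); the tab's top edge is 9.5 mm higher.
- mouse: Black computer mouse, 95 x 55 x 28 mm, on the bench; a bystander. Origin: centre of its underside.
- objective: Steel microscope objective, 28 mm across and 42 mm high, standing on the bench; a bystander. Origin: centre of its underside.
- jar: White jar with a lid, 60 mm across and 70 mm high, standing on the bench; a bystander. Origin: centre of its underside.
Mind the look-alikes: they are no part of the job. What is shaped like the sleeve but pink is not meant.

How it is judged:
At the end, for the whole second after the job is handed in: The button stands fully out (within 1.5 mm) through the slot of the sleeve, so the sleeve is locked over it (its middle within 17.5 mm of the strip's middle, wherever the button is; so close it can only be in the slot), at rest and released (value of joint button below 0.0015 m and x of sleeve in the frame of strip_mid between -0.0175 and 0.0175 m and distance between sleeve and strip_mid below 0.025 m and linear speed of sleeve below 0.01 m/s and contact force between the fingers and sleeve below 0.2 N); the robot touches nothing.
It fails at once if the sleeve presses on the stand or its button with more than 30 N (rammed) (contact force between sleeve and stand above 30 N).
It fails at once if the gripper presses on the rail, the button or the stand with more than 25 N (contact force between the fingers and stand above 25 N).
It fails at once if the gripper presses on the sleeve with more than 25 N (contact force between the fingers and sleeve above 25 N).
It fails at once if the mouse, the objective or the jar is moved by more than 20 mm (distance of any of mouse, objective, jar from where it was at the start of the episode above 0.02 m).
It also fails if it takes over 54 s, if anything falls off the work surface, if the arm or the gripper's body presses on something with over 40 N, if the wrist force passes 120 N, or if a joint passes its speed limit or range.

### The arm

A 6-joint arm with a two-finger parallel gripper is mounted at the origin on the work surface. World frame = base frame: x ahead of the robot, y to its left, z up, the work surface at z = 0. Lengths are in m, angles in rad, forces in N, time in s.
With the tool pointing down it reaches from about 0.425 to 1.125 m from the base axis. Payload 14.9 kg.
Tool frame: the origin (TCP) lies at the very end of the fingers, on their centre line; the grasp point (between the pads) lies 19 mm behind it; z points along the fingers, y is the direction in which the jaws open and shut (so a half turn about z gives the same grasp; the last joint's range is limited). The gripper opens to 91 mm and grips with 3 to 60 N. Pads are 32 mm wide; open, the fingers measure 118 mm over their backs; the gripper's body (76 mm by 178 mm) begins 60 mm behind the grasp point.
Start: joints at [-1.257, 0.379, 1.734, -0, 1.028, -0.033], TCP at [0.238, -0.658, 0.214] pointing down, gripper open.
Joint ranges: [-2.77, 2.77], [-0.74, 2.19], [0, 2.66], [-1.06, 4.2], [0.31, 2.87], [-3.08, 3.08]. Speed limits (rad/s): [1.89, 1.89, 2.39, 3.14, 3.14, 3.14].

### API

Orientations are given as a unit quaternion [x, y, z, w].
In Python, from station import env gives the robot as it stands. The module is installed in compiled form; this text tells all that it offers. Calls block until the motion is done:
- env.movep(position, orientation): joint-space move of the TCP to a pose.
- env.line_to(position, speed=0.15, rot=None): straight line of the TCP; rot=None keeps the orientation; speed is the mean speed in m/s.
- env.move_j(angles): joint-space move.
- env.command_gripper(opening, grip_force=None): finger opening in m; grip_force is the grip in N (None keeps the last); returns when the fingers have stopped.
- env.pause(seconds).
- env.inverse_kinematics(position, orientation): joint angles nearest the present ones, or None.
- env.get_obs(): the state.
- env.snapshot(name): name is "side" or "top" or "wrist"; returns a dict with "pixels" (384x512x3 uint8, red, green, blue), "intrinsics" (3x3 intrinsics, pixels), "rvec" (rotation vector, rad) and "tvec" (3), from world to camera coordinates, as OpenCV has them; the wrist camera has in their place "tool_from_camera" (4x4, takes a point from camera to tool coordinates, whose origin is the TCP and whose axes are the flange's). Camera axes: x right, y down, z forward; pixel columns grow to the right and rows downward; lengths in m; the calibration is good to about 2 mm. A picture is of the moment at which its call begins: read the wrist's pose just before it. There is no depth.
A pose or a line that the arm cannot do raises env.Unreachable and nothing moves.
- env.sign_off(): hands the job in, once; it reports no verdict.
Trained networks look in the newest picture that a camera, given by its name, has taken for a name from the list of things; names that differ only in an ending like _2 or _b are one class to them, and where a whole thing is asked for, a point or a joint stands for the part that bears it (a point fixed in the world has none). Each returns a list of dicts, best first, with "confidence" (0 to 1); they miss things now and then, are a little off and sometimes report something else, mostly with a low value. They report only what shows in the picture. A call takes as long as a camera call. They do not tell look-alikes from the thing itself.
- env.look_for(camera, query): "rect" ([centre column, centre row, width, height] in pixels, round what is visible of it).
- env.cut_out(camera, query): "mask" (384x512 bool, what is visible of it) and "rect" ([centre column, centre row, width, height] in pixels, round what is visible of it).
The state is a dict: "time_s": time; "q": joint angles; "qvel": joint speeds; "effort": joint torques, N m; "ee_pos": TCP position; "eef_rot": TCP orientation; "ft_force": force on the tool from outside, world axes, zero at the start; "wrist_torque": the same for the moment, N m; "gripper_width": finger opening in m.
Only numpy, scipy, OpenCV 4.12 (cv2) and the standard library are available. Lean on these libraries where they do the work, as an engineer would, in place of code of your own. Each camera call takes 0.05 s, during which the arm holds its last target. There are 200 camera calls.

## Working session

There is one attempt and no reset: what is moved stays moved. The work goes in short steps, each a Python script; the robot and the scene stay as the last script left them, time stands still between calls to the robot, and variables do not carry over. Pictures are saved under pics/ and viewed, about 8 in all and at most 12, crops included, and the job is handed in when it is done.

```bash
mkdir -p pics; python3 - <<'E'
from station import env
import cv2,numpy as np
for c in ("side","top"):
    s=env.snapshot(c); np.savez(f"{c}.npz",**s)
    cv2.imwrite(f"pics/{c}.png",s["pixels"][...,::-1])
    print(c,s["intrinsics"].tolist(),s["rvec"],s["tvec"])
    for q in ("stand","sleeve","strip_mid","button","sleeve_tab","mouse","objective","jar"):
        try: print(q,[(np.round(d["rect"],1).tolist(),round(d["confidence"],2)) for d in env.look_for(c,q)])
        except Exception as e: print(q,repr(e))
o=env.get_obs(); print(o)
E
```

```text
side [[497.7889492430391, 0.0, 255.36532179415028], [0.0, 497.7889492430391, 186.263156658143], [0.0, 0.0, 1.0]] [ 0.2845988  -2.63970428  1.52746218] [0.53584342 0.16872645 1.24606501]
stand [([267.6, 203.4, 69.5, 93.9], 0.78)]
sleeve [([189.1, 204.9, 20.7, 32.8], 0.69), ([255.8, 180.6, 18.0, 32.8], 0.64)]
strip_mid [([268.1, 205.6, 72.6, 94.5], 0.96)]
button [([255.9, 178.8, 16.8, 34.3], 0.71)]
sleeve_tab [([189.8, 205.8, 21.2, 36.8], 0.77), ([257.2, 178.2, 13.9, 33.6], 0.75)]
mouse [([298.3, 160.9, 27.8, 17.5], 0.68)]
objective [([156.7, 321.1, 10.8, 18.9], 0.67), ([261.4, 349.9, 32.9, 51.2], 0.5)]
jar [([262.0, 350.4, 31.7, 48.9], 0.59)]
top [[461.26001640805833, 0.0, 253.49755601839416], [0.0, 461.26001640805833, 183.3689379032767], [0.0, 0.0, 1.0]] [ 2.13268383 -2.11572811  0.19408361] [0.00362523 0.59064952 1.55372258]
stand [([267.6, 202.3, 90.5, 66.5], 0.91)]
sleeve [([252.6, 150.5, 14.9, 19.6], 0.6), ([285.9, 188.8, 17.8, 18.7], 0.56)]
strip_mid [([267.2, 201.4, 86.7, 62.1], 0.91)]
button []
sleeve_tab [([285.0, 189.7, 17.0, 19.5], 0.42)]
mouse [([362.2, 214.9, 21.7, 27.2], 0.65)]
objective []
jar [([130.1, 226.3, 16.5, 17.7], 0.59)]
{'time_s': 0.9, 'q': array([-1.25728724e+00,  3.78879454e-01,  1.73422291e+00, -1.55197557e-05,
        1.02848334e+00, -3.32740903e-02]), 'qvel': array([-1.21248128e-03, -4.33291714e-05, -1.67216254e-03, -1.46879573e-04,
       -3.94246213e-04, -6.51644707e-04]), 'effort': array([-3.51930554e-03, -7.63699651e+01, -4.34748638e+01,  6.49660360e-02,
        3.90197744e-02, -1.46652422e-05]), 'ee_pos': array([ 0.2379219 , -0.65833153,  0.21393477]), 'eef_rot': array([ 9.85004612e-01,  1.72528012e-01, -6.09630190e-06,  4.36724509e-06]), 'ft_force': array([-0.72944195,  0.56786489, -0.43712367]), 'wrist_torque': array([ 0.00426729, -0.02176529,  0.01008048]), 'gripper_width': 0.09136608612939619}
```

```bash
python3 - <<'E'
import cv2,numpy as np
a=cv2.imread("pics/side.png")[120:280,150:350]; b=cv2.imread("pics/top.png")[110:270,180:380]
cv2.imwrite("pics/both.png",np.vstack([cv2.resize(a,None,fx=1.87*2,fy=1.87*2,interpolation=2)[:300*2],cv2.resize(b,None,fx=1.87*2,fy=1.87*2,interpolation=2)])[:, :])
im=np.hstack([cv2.resize(a[:, 0:200],(400,320)),cv2.resize(b,(400,320))]);cv2.imwrite("pics/both.png",im)
E
```

```text
(no output)
```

View pics/both.png

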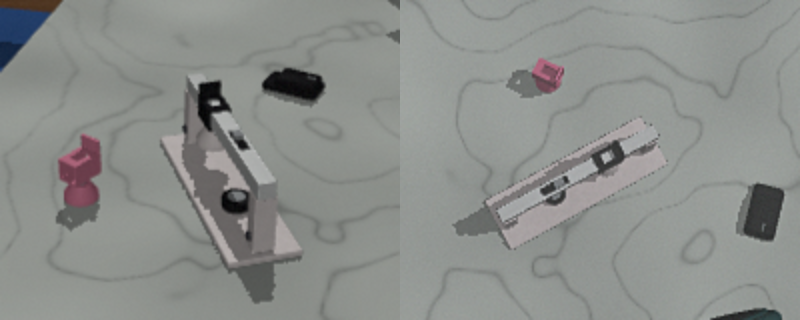

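The side view shows the black sleeve at about (255,172), its tab at the rear on the far end of the rail. The strip and button are at about (269,190), and the pink look-alike is off to the left. In the top view the sleeve is at about (283,187), the strip at (257,203), and the rail ends at about (230,216) and (308,175). Next I'll back-project the rail and look with the wrist camera.

```bash
cat >h.py <<'E'
from station import env
import cv2,numpy as np
from scipy.spatial.transform import Rotation as R
def bp(K,Rwc,t,uv,z):   # pixel -> world on plane z
    d=Rwc.T@np.linalg.inv(K)@np.array([*uv,1.]); c=-Rwc.T@t
    return c+d*(z-c[2])/d[2]
def cam(f):
    s=np.load(f); return s["intrinsics"],cv2.Rodrigues(s["rvec"])[0],s["tvec"]
def wcam(s,o):
    T=np.eye(4);T[:3,:3]=R.from_quat(o["eef_rot"]).as_matrix();T[:3,3]=o["ee_pos"]
    W=np.linalg.inv(T@s["tool_from_camera"]); return s["intrinsics"],W[:3,:3],W[:3,3]
def quat(ydir):  # tool down, y along ydir (2d)
    y=np.array([*ydir,0]);z=np.array([0,0,-1.]);x=np.cross(y,z)
    return R.from_matrix(np.c_[x,y,z]).as_quat()
E
python3 - <<'E'
from h import *
c=cam("top.npz")
A,B,S,M=[bp(*c,p,.112) for p in ((308,175),(230,216),(257,203),(283,187))]
print(A,B,S,M,np.linalg.norm(A-B))
u=(B-A)[:2];u/=np.linalg.norm(u);print("u",u,np.degrees(np.arctan2(u[1],u[0])),"strip x",(S-(A+B)/2)[:2]@u)
s=env.snapshot("wrist");print(s["tool_from_camera"],s["intrinsics"])
for sg in (1,-1):
    q=quat(sg*u)
    for p in ((*S[:2],.3),(*M[:2],.13),(*S[:2],.118)):
        print(sg,env.inverse_kinematics(p,q))
E
```

```text
[ 0.61004229 -0.17527858  0.112     ] [0.46921972 0.08522797 0.112     ] [ 0.5134356  -0.00401635  0.112     ] [ 0.56829203 -0.09087027  0.112     ] 0.2961328389804597
u [-0.47553851  0.87969491] 118.39441810812143 strip x 0.048532291352939363
[[ 3.18982334e-04 -9.58949403e-01 -2.83577047e-01  7.92703523e-02]
 [ 9.99999736e-01  4.90927331e-04 -5.35276825e-04 -4.35197208e-04]
 [ 6.52519114e-04 -2.83576801e-01  9.58949306e-01 -1.70755361e-01]
 [ 0.00000000e+00  0.00000000e+00  0.00000000e+00  1.00000000e+00]] [[294.19172144   0.         252.92302976]
 [  0.         294.19172144 190.07160656]
 [  0.           0.           1.        ]]
1 [-5.32171033e-02 -2.32963417e-02  2.04415799e+00 -4.44089210e-16
  1.12073100e+00 -2.11958952e+00]
1 [-1.99055211e-01  3.03558538e-01  2.02457041e+00 -4.44089210e-16
  8.13463706e-01 -2.26542762e+00]
1 [-5.32171033e-02  2.34345252e-01  2.14940793e+00 -4.44089210e-16
  7.57839477e-01 -2.11958952e+00]
-1 [-5.32171033e-02 -2.32963417e-02  2.04415799e+00 -4.44089210e-16
  1.12073100e+00  1.02200314e+00]
-1 [-1.99055211e-01  3.03558538e-01  2.02457041e+00 -4.44089210e-16
  8.13463706e-01  8.76165031e-01]
-1 [-5.32171033e-02  2.34345252e-01  2.14940793e+00 -4.44089210e-16
  7.57839477e-01  1.02200314e+00]
```

```bash
cat >look.py <<'E'
from h import *
def look(p,q,name):
    env.movep(p,q); env.pause(.2)
    o=env.get_obs(); s=env.snapshot("wrist")
    np.savez(name+".npz",K=(c:=wcam(s,o))[0],R=c[1],t=c[2])
    cv2.imwrite(f"pics/{name}.png",s["pixels"][...,::-1])
    return o,s
E
python3 - <<'E'
from look import *
u=np.array([-.4755,.8797]);q=quat(-u)
xt=R.from_quat(q).as_matrix()[:,0]
p=np.array([.541,-.047,.20])-.05*xt
print(xt)
o,s=look(p,q,"w1")
c=np.load("w1.npz")
for n in ("sleeve","sleeve_tab","button","strip_mid"):
    for d in env.look_for("wrist",n): print(n,np.round(d["rect"],1),d["confidence"],bp(c["K"],c["R"],c["t"],d["rect"][:2],.112))
print(o["time_s"],o["ee_pos"])
cv2.imwrite("pics/w1b.png",cv2.resize(s["pixels"][...,::-1],(800,600),interpolation=cv2.INTER_CUBIC))
E
```

```text
[0.87971217 0.47550658 0.        ]
sleeve [308.  136.9  64.6  48.9] 0.58 [ 0.56447986 -0.08841979  0.112     ]
sleeve_tab [311.9 134.9  64.8  51.2] 0.93 [ 0.56756009 -0.09050293  0.112     ]
button [199.7 141.7  24.8  14.7] 0.71 [ 0.5159119  -0.00725327  0.112     ]
strip_mid [245.3 130.8 345.6  91.7] 0.63 [ 0.54315682 -0.03794869  0.112     ]
strip_mid [310.5 136.2  67.4  46.2] 0.55 [ 0.56602847 -0.09001837  0.112     ]
3.4417 [ 0.49705914 -0.07118592  0.19997918]
```

View pics/w1b.png

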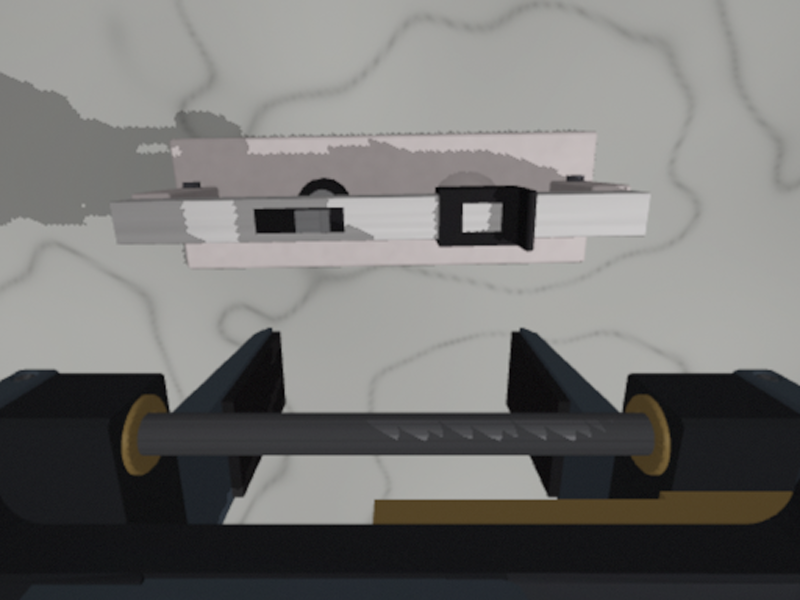

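The wrist view, enlarged to 800x600, shows the rail from x=115 to 648, the strip from 254 to 344 and the steel button from 294 to 330. The sleeve's front is at x=437 and its tab's rear is at about 533. So the button sits roughly 7 mm from the strip's middle, on the sleeve's side, and about 60 mm of slide remains.

```bash
python3 - <<'E'
from h import *
d=np.load("w1.npz");c=(d["K"],d["R"],d["t"])
P=lambda x,y,z=.112: bp(*c,((x+.5)*.64-.5,(y+.5)*.64-.5),z)[:2]
L=(P(113,201)+P(117,243))/2; Rr=(P(649,193)+P(647,235))/2
u=(L-Rr);n=np.linalg.norm(u);u/=n;O=(L+Rr)/2
print("len",n,"u",u,"O",O)
f=lambda p:(np.round([(p-O)@u,(p-O)@[-u[1],u[0]]],4))
print("strip",f(P(254,220)),f(P(344,220)))
print("button top",f(P(294,221,.119)),f(P(330,221,.119)),"base",f(P(294,221)),f(P(330,221)))
print("sleeve front",f(P(437,188,.115)),f(P(437,245,.115)))
print("tab top rear",f(P(535,190,.134)),f(P(533,250,.134)))
print("slot",f(P(462,217,.115)),f(P(503,217,.115)))
np.savez("rail.npz",O=O,u=u)
E
```

```text
len 0.29777675461931014 u [-0.48832698  0.87266073] O [ 0.53579507 -0.04007985]
strip [ 0.0709 -0.0001] [0.0206 0.0006]
button top [ 0.047  -0.0001] [0.0274 0.0002] base [0.0486 0.0008] [0.0284 0.0011]
sleeve front [-0.031  -0.0162] [-0.0313  0.015 ]
tab top rear [-0.0786 -0.0155] [-0.0797  0.015 ]
slot [-0.0449 -0.0004] [-0.0675 -0.    ]
```

```bash
cat >>h.py <<'E'
try:
    _r=np.load("rail.npz"); O,u=_r["O"],_r["u"]; Q=quat(-u)
except FileNotFoundError: pass
def W(s,z): return np.array([*(O+s*u),z])
def F():
    f=env.get_obs()["ft_force"]; return np.array([f[:2]@u,f[2]])
def S():
    p=env.get_obs()["ee_pos"]; return (p[:2]-O)@u
E
python3 - <<'E'
from h import *
env.command_gripper(.058)
env.movep(W(-.055,.18),Q); env.line_to(W(-.055,.145),.08);env.pause(.2)
f0=F(); env.line_to(W(-.055,.124),.04); env.pause(.2)
print("f0",f0,"after",F()-f0,env.get_obs()["gripper_width"])
np.save("f0.npy",F())
f0=F()
for s in np.arange(-.054,-.0399,.001):
    env.line_to(W(s,.124),.02); env.pause(.05); f=F()-f0; print(round(s,4),round(S(),4),f.round(2))
    if abs(f).max()>6: break
print(env.get_obs()["time_s"])
o=env.get_obs(); s=env.snapshot("wrist"); c=wcam(s,o); np.savez("w2.npz",K=c[0],R=c[1],t=c[2])
cv2.imwrite("pics/w2.png",cv2.resize(s["pixels"][...,::-1],(800,600),interpolation=cv2.INTER_CUBIC))
E
```

```text
f0 [ 0.55291126 -0.21127045] after [ 0.10353176 -0.0214218 ] 0.057978174911553354
-0.054 -0.054 [-0.16 -0.05]
-0.053 -0.053 [-0.63  0.83]
-0.052 -0.052 [-0.65 -0.02]
-0.051 -0.0509 [-0.95  0.15]
-0.05 -0.05 [-0.56 -0.09]
-0.049 -0.0489 [-1.48  0.82]
-0.048 -0.0479 [-0.44  0.28]
-0.047 -0.0469 [-1.13  0.41]
-0.046 -0.0459 [-0.98  0.22]
-0.045 -0.0449 [-1.62  0.42]
-0.044 -0.0439 [-0.2  -0.23]
-0.043 -0.0429 [-0.57 -0.04]
-0.042 -0.0419 [-0.02  0.14]
-0.041 -0.0409 [-0.55 -0.42]
-0.04 -0.0399 [-0.43  0.01]
10.9083
```

View pics/w2.png

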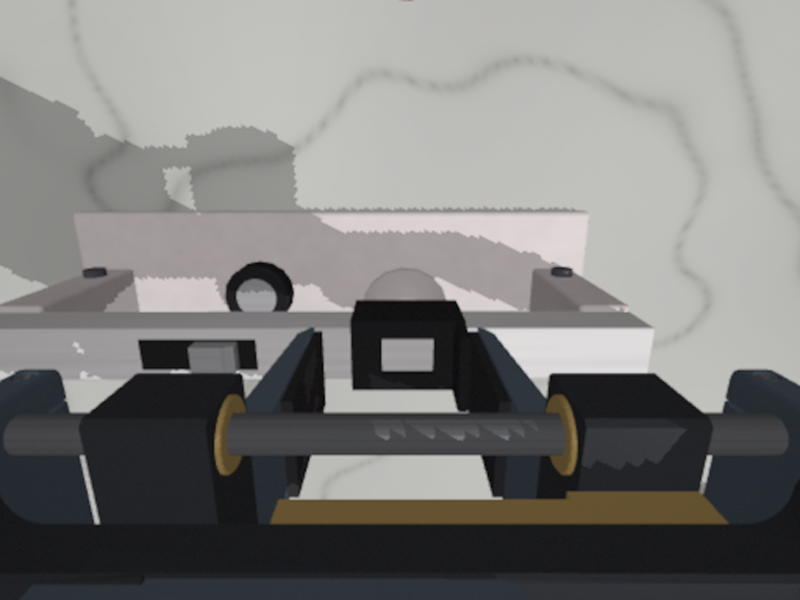

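The rear finger stands behind the tab, the front finger is between sleeve and button, and the sliding force is about 1 N. Next I slide it on and feel for the button.

```bash
python3 - <<'E'
from h import *
f0=np.load("f0.npy")
env.line_to(W(.004,.124),.03); env.pause(.1); print(F()-f0)
for s in np.arange(.0045,.0151,.0005):
    env.line_to(W(s,.124),.02); env.pause(.08); f=np.mean([F()-f0],0); print(round(s,4),round(S(),4),f.round(2))
    if f[0]<-4: break
print(env.get_obs()["time_s"])
E
```

```text
[-1.05033029  0.71437311]
0.0045 0.0044 [-2.57 -1.24]
0.005 0.005 [-2.1  -0.07]
0.0055 0.0056 [-0.51  0.26]
0.006 0.006 [-1.53 -0.06]
0.0065 0.0065 [-0.86  0.65]
0.007 0.007 [-1.33  0.79]
0.0075 0.0075 [-2.51  0.34]
0.008 0.008 [-1.7  0.8]
0.0085 0.0085 [-1.58  0.4 ]
0.009 0.0089 [-3.79 -0.43]
0.0095 0.0091 [-6.26 -0.06]
16.3417
```

Contact is felt at s≈0.009, where the picture predicted it (button's rear face at about 28 mm). I back off, press the button and slide over it.

```bash
python3 - <<'E'
from h import *
f0=np.load("f0.npy")
env.line_to(W(.0075,.124),.03); env.pause(.1); print(F()-f0)
env.line_to(W(.0075,.119),.03)
ok=True
for z in np.arange(.118,.1124,-.001):
    z=max(z,.1127); env.line_to(W(.0075,z),.02); env.pause(.08); f=F()-f0
    print("z",round(z,4),env.get_obs()["ee_pos"][2].round(4),f.round(2))
    if f[1]>14: ok=False;break
env.line_to(W(.0075,.1127),.02);env.pause(.1);print(env.get_obs()["ee_pos"][2],F()-f0)
if ok:
  for s in np.arange(.0085,.0261,.001):
    env.line_to(W(s,.1127),.02); env.pause(.04); f=F()-f0; print(round(s,4),round(S(),4),f.round(2))
    if f[0]<-11 or f[1]>16: print("stop");break
print(env.get_obs()["time_s"])
E
```

```text
[ 0.2490115  -0.59001773]
z 0.118 0.118 [0.83 3.6 ]
z 0.117 0.117 [-0.    4.99]
z 0.116 0.116 [0.28 4.45]
z 0.115 0.1151 [1.66 5.82]
z 0.114 0.1141 [1.3  7.51]
z 0.113 0.1132 [1.37 7.89]
0.11288442540579735 [1.51624025 7.81153101]
0.0085 0.0079 [-3.88  7.67]
0.0095 0.0087 [-5.38  7.86]
0.0105 0.0096 [-5.06  8.29]
0.0115 0.0105 [-4.9   7.96]
0.0125 0.0115 [-5.96  7.55]
0.0135 0.0125 [-5.2   6.89]
0.0145 0.0135 [-5.41  5.92]
0.0155 0.0145 [-6.25  7.35]
0.0165 0.0155 [-5.75  6.3 ]
0.0175 0.0172 [-4.54  2.4 ]
0.0185 0.0182 [-5.97  2.55]
0.0195 0.0192 [-5.26  2.27]
0.0205 0.0201 [-5.41  2.71]
0.0215 0.0212 [-5.73  2.79]
0.0225 0.0222 [-5.59  2.47]
0.0235 0.0233 [-6.13  3.49]
0.0245 0.0243 [-5.78  3.52]
0.0255 0.0253 [-5.98  3.69]
24.6083
```

The sleeve is over the button and now holds it down itself. I slide on and watch for the force drop when it pops up.

```bash
python3 - <<'E'
from h import *
f0=np.load("f0.npy")
for s in (.029,.033,.0365,.0385):
    env.line_to(W(s,.1127),.02); env.pause(.05); f=F()-f0; print(s,f.round(2))
    if f[0]<-13: print("stop"); raise SystemExit
for s in np.arange(.039,.0456,.0005):
    env.line_to(W(s,.1127),.02); env.pause(.08); f=np.mean([F()-f0 for _ in range(1)],0); print(round(s,4),round(S(),4),f.round(2))
    if abs(f[0])>9 or abs(f[0])<2.2: break
o=env.get_obs(); print(o["time_s"])
s=env.snapshot("wrist"); c=wcam(s,o); np.savez("w3.npz",K=c[0],R=c[1],t=c[2])
cv2.imwrite("pics/w3.png",cv2.resize(s["pixels"][...,::-1],(800,600),interpolation=cv2.INTER_CUBIC))
E
```

```text
0.029 [-3.28  2.7 ]
0.033 [-3.1   2.12]
0.0365 [-3.12  1.74]
0.0385 [-3.07  1.36]
0.039 0.0391 [-1.69  1.93]
26.3917
```

View pics/w3.png

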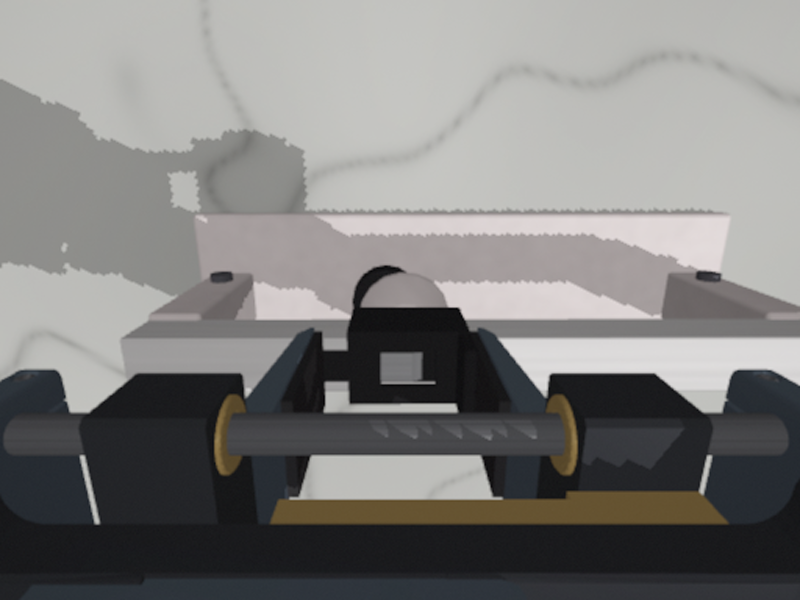

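The button shows in the slot (columns 380–423 of 380–435), close to the slot's front end, so it may have only just reached it. I carry on in small steps until firm or centred.

```bash
python3 - <<'E'
from h import *
f0=np.load("f0.npy")
for s in np.arange(.0395,.0426,.0005):
    env.line_to(W(s,.1127),.02); env.pause(.08); f=F()-f0; print(round(s,4),round(S(),4),f.round(2))
    if f[0]<-5: break
p=S(); env.line_to(W(p-.003,.1127),.03); env.pause(.1); print(F()-f0)
env.line_to(W(p-.003,.15),.06); env.pause(.1); print(F()-f0)
xt=R.from_quat(Q).as_matrix()[:,0]
env.line_to(W(p,.17)-.05*xt,.15); env.pause(.2)
o=env.get_obs(); print(o["time_s"])
s=env.snapshot("wrist"); c=wcam(s,o); np.savez("w4.npz",K=c[0],R=c[1],t=c[2])
im=s["pixels"][...,::-1]; cv2.imwrite("w4raw.png",im)
cv2.imwrite("pics/w4.png",cv2.resize(im[60:210,150:350],(800,600),interpolation=cv2.INTER_CUBIC))
E
```

```text
0.0395 0.0397 [-0.8   0.37]
0.04 0.04 [-1.6   0.27]
0.0405 0.0405 [-0.3  -0.58]
0.041 0.041 [-1.63 -0.23]
0.0415 0.0415 [-1.06  1.31]
0.042 0.042 [-1.81  1.34]
0.0425 0.0425 [-0.8   0.25]
[-0.55713079  1.09180451]
[-1.32319857  0.48606361]
30.7083
```

View pics/w4.png

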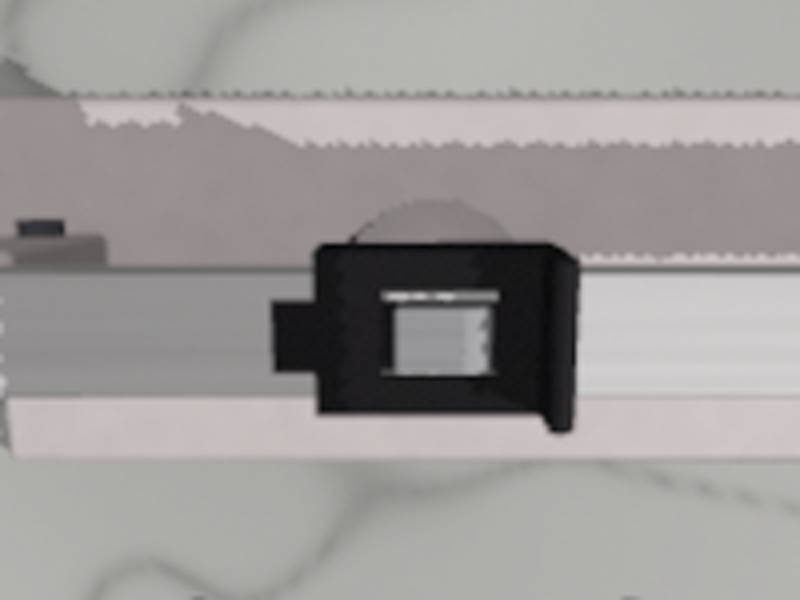

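```bash
python3 - <<'E'
from h import *
d=np.load("w4.npz");c=(d["K"],d["R"],d["t"])
g=lambda x,y,z: round((bp(*c,((x+.5)/4-.5+150,(y+.5)/4-.5+60),z)[:2]-O)@u,4)
print("strip front",g(273,335,.112),"sleeve front",g(317,330,.115),"slot",g(382,335,.115),g(497,335,.115),"button@proud",g(392,340,.119),g(491,340,.119),"@flush",g(392,340,.112),g(491,340,.112))
f=[F() for _ in range(3)];print(f[0])
env.sign_off(); print(env.get_obs()["time_s"])
E
```

```text
strip front 0.0704 sleeve front 0.0616 slot 0.0492 0.0273 button@proud 0.0472 0.0287 @flush 0.0474 0.0282
[-0.69423038 -0.35012102]
the job is handed in; nothing more can be done
the job is handed in; nothing more can be done
```

The lamp looks locked on its rail, and I have handed the job in; the sign-off reports no verdict. The robot's clock stood at about 31 s of the 54 s allowed.

**What I did:**
- I pushed the sleeve along by its tab until it touched the button, at about 6 N.
- I backed off and pressed the button in by about 6 mm with the front finger, at about 8 N.
- I slid the sleeve over the button, pushing with about 6 N at most.
- I carried on until the button showed in the slot, then backed off, raised the gripper and moved it clear.

**Last checks:**
- **Sliding force:** it fell from about 3 N to about 1 N as the slot reached the button, which fits the button popping up.
- **Final picture:** the button (28.7–47.2 mm along the rail) lies inside the slot (27.3–49.2 mm), with a gap at each end. The sleeve's middle is about 8 mm from the strip's middle, and the limit is 17.5 mm.
- **Gripper:** it was clear of everything at hand-in, with only about 0.8 N of sensor drift showing.

**Not confirmed:**
- I did not measure the button's height directly. That it is fully out rests on the force drop and the picture.
- I did not look at the mouse, objective and jar again at the end, though the arm stayed over the stand throughout.

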